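Make up the chili kit and the stir-fry kit

ROBOT

A 6-joint arm with a two-finger parallel gripper is mounted at the origin on the work surface. World frame = base frame: x ahead of the robot, y to its left, z up, the work surface at z = 0. Lengths are in m, angles in rad, forces in N, time in s.
With the tool pointing down it reaches from about 0.425 to 0.95 m from the base axis. Payload 3.5 kg.
Tool frame: the origin (TCP) lies on the mounting face of the last link; the fingertips stand 173 mm ahead of it and the grasp point (between the pads) lies 155 mm ahead of it (robot.tcp_to_grasp is the distance from the TCP to the grasp point, in m); z points along the fingers, y is the line along which they close (so a half turn about z gives the same grasp; the last joint's range is limited). The gripper opens to 85 mm and grips with 20 to 120 N. Pads are 22 mm wide; open, the fingers measure 114 mm over their backs; the gripper's body (76 mm by 85 mm) begins 54 mm behind the grasp point. The pads swing forward as they close: fully open they stand 13 mm farther back than shut.
Start: joints at [-1.372, 0.286, 1.577, -0, 1.279, -0.15], TCP at [0.231, -0.634, 0.405] pointing down, gripper open.
Joint ranges: [-2.77, 2.77], [-0.9, 2.22], [0.21, 2.48], [-1.53, 4.67], [0.24, 2.81], [-2.84, 2.84]. Speed limits (rad/s): [2.79, 2.79, 3.14, 3.14, 3.14, 3.14].

INTERFACE

Orientations are given as a rotation vector (axis times angle).
In Python, from plant import robot gives the robot as it stands.
- The arm moves only by the tool apply_moves, never from a script. Its argument "increments" is a list of rows, each a list of 3 entries, a list of its own where there are three numbers: the shift along the tool's x, y, z as a fraction of full scale, then the turn, a rotation vector about the tool's x, y, z as a fraction of full scale, then the gripper command: -1 is fully open, 1 is shut, values between are in proportion. A call has 1 to 20 rows; each row shifts and turns the commanded pose from where the row before left it, along the tool's axes as they then stand; what a row does not reach is not made up. Full scale, the value 1, is 0.25 m for a shift and 2 rad for a turn. A row lasts 1/10 s, in which the tool goes at most 50 mm and 8.59 degrees, less where a joint would pass 70% of its speed; a pose out of reach is approached as far as the arm can. A call with a number of a shift or a turn outside -1 to 1 is refused whole. A call with a gripper value outside its range is refused whole. The fingers move at their own pace and stop on an object; the grip force is fixed at half the most. Time passes only in rows, so rows that do not move let the fingers close. It gives the time, the measured TCP pose, the force, the opening and the grip force at its end, in the units of the state.
- robot.read_state(): the state, without advancing time (a new reading comes with each control period).
- robot.grab_frame(name): name is "scene" or "top"; returns a dict with "frame" (480x640x3 uint8, red, green, blue), "fx", "fy", "cx", "cy" (pixels), "world_to_cam" (4x4, takes a point from world to camera coordinates). Camera axes: x right, y down, z forward; pixel columns grow to the right and rows downward; lengths in m; the calibration is good to about 2 mm. A picture is of the moment at which its call begins. There is no depth.
- robot.close_job(): hands the job in; it is judged then, once.
The state is a dict: "time_s": time; "q": joint angles; "joint_vel": joint speeds; "tau": joint torques, N m; "tcp_pos": TCP position; "ee_rot": TCP orientation; "force": force on the tool from outside, world axes, zero at the start; "wrist_torque": the same for the moment, N m; "opening": finger opening in m; "gripper_force": force on a finger pad.
Only numpy, scipy, OpenCV 4.12 (cv2) and the standard library are available. Lean on these libraries where they do the work, as an engineer would, in place of code of your own. Each camera call takes 0.05 s, during which the arm holds its last target. There are 200 camera calls.

TASK

Make up two meal kits from the stock on the packing bench: the beans, the tomato paste and the green chilies go into the orange tray, the soy sauce and the mushrooms into the blue tray. Stand each one upright in a compartment of its own, flat on the tray's floor, setting it down gently rather than letting it drop. Do not tip anything over, and leave the olives, bacon bits and honey standing where they are.

Things in the scene. Friction and masses are not known exactly. Their poses are not given: they have to be found in the camera images.
- beans: Tin of beans, 66 mm diameter x 101 mm high, yellow label with black edges, yellow round sticker on its steel lid; about 0.36 kg. Round about its vertical axis, so it can be gripped from any side; stands upright at the start, anywhere among the stock. Origin: centre of its underside, z up.
- paste: Slim tin of tomato paste, 54 mm diameter x 88 mm high, red label, gold lid without a sticker; about 0.2 kg. Round about its vertical axis, so it can be gripped from any side; stands upright at the start, anywhere among the stock. Origin: centre of its underside, z up.
- chilies: Short tin of green chilies, 66 mm diameter x 76 mm high, green label with a thin yellow line, green round sticker on its steel lid; about 0.27 kg. Round about its vertical axis, so it can be gripped from any side; stands upright at the start, anywhere among the stock. Origin: centre of its underside, z up.
- soy: Small dark glass bottle of soy sauce, 58 mm body diameter up to 68 mm, tapering to the neck, with a red screw cap 34 mm in diameter from 100 mm to 130 mm height (its top); red and yellow label; about 0.3 kg. Round about its vertical axis, so it can be gripped from any side; stands upright at the start, anywhere among the stock. Origin: centre of its underside, z up.
- mushrooms: Short tin of mushrooms, 66 mm diameter x 76 mm high, cream label with a brown band at the top, purple round sticker on its steel lid; about 0.25 kg. Round about its vertical axis, so it can be gripped from any side; stands upright at the start, anywhere among the stock. Origin: centre of its underside, z up.
- tray_chili: Loose orange plastic tray (the chili kit), 274 (its x) x 116 (its y) x 34 mm high; walls, dividers and floor 4 mm thick. Two full-height dividers make three compartments in a row along x, each 86 x 108 mm, centres at x = -90, 0, +90 mm. 0.6 kg. Flat on the bench, left or right of the stock, x axis within 0.12 rad of world x. Origin: centre of its underside, z up.
- tray_stirfry: Loose blue plastic tray (the stir-fry kit), 274 (its x) x 116 (its y) x 34 mm high; walls, dividers and floor 4 mm thick. Two full-height dividers make three compartments in a row along x, each 86 x 108 mm, centres at x = -90, 0, +90 mm. 0.6 kg. Flat on the bench, left or right of the stock, x axis within 0.12 rad of world x. Origin: centre of its underside, z up.
- olives: Not wanted, stays where it is: tin of olives, 66 mm diameter x 101 mm high, light blue label, blue round sticker on its steel lid. Round about its vertical axis, so it can be gripped from any side; stands upright at the start, anywhere among the stock. Origin: centre of its underside, z up.
- bacon_bits: Not wanted, stays where it is: plastic jar of bacon bits, 58 mm diameter x 108 mm high, red-brown with a yellow label and a white cap. Round about its vertical axis, so it can be gripped from any side; stands upright at the start, anywhere among the stock. Origin: centre of its underside, z up.
- honey: Not wanted, stays where it is: jar of honey, 60 mm diameter x 100 mm high, amber with a cream label and a black cap. Round about its vertical axis, so it can be gripped from any side; stands upright at the start, anywhere among the stock. Origin: centre of its underside, z up.

How it is judged:
By the outcome, as a careful person would: the job done as asked, in the order asked, and still so for the second after the job is handed in, with the robot touching nothing.
It also fails if it takes over 128 s, if anything falls off the work surface, if the arm or the gripper's body presses on something with over 40 N, if the wrist force passes 120 N, or if a joint passes its speed limit or range.

## Working session

There is one attempt and no reset: what is moved stays moved. The work goes in short steps, Python scripts to look and compute and a tool call to move; the robot and the scene stay as the last step left them, time stands still between calls to the robot, and variables do not carry over. Pictures are saved under pics/ and viewed, at most 14 in all, crops included, and the job is handed in when it is done.

Besides the shell and the picture viewer there is one more tool, called as name([rows], argument=value, ...), one row to a line, values as JSON. apply_moves: Moves the arm, as the interface text tells. Shift numbers are shares of 0.25 m and turn numbers shares of 2 rad, none past 1 either way. Its arguments: {"type":"object","properties":{"increments":{"type":"array","items":{"type":"array"}}},"required":["increments"]}

```bash
ls; mkdir -p pics; python3 - <<'E'
from plant import robot
import cv2,numpy as np
for n in("top","scene"):
    f=robot.grab_frame(n); cv2.imwrite(f"pics/{n}0.png",cv2.cvtColor(f["frame"],cv2.COLOR_RGB2BGR))
    print(n,f["fx"],f["fy"],f["cx"],f["cy"]);print(np.round(f["world_to_cam"],4).tolist())
print(robot.read_state())
E
```

```text
pics
top 603.4134337310654 603.4134337310654 317.6684584348599 242.90911105687854
[[-0.0283, -0.9995, -0.017, 0.0133], [-0.9954, 0.0297, -0.0908, 0.5636], [0.0912, 0.0144, -0.9957, 1.1961], [0.0, 0.0, 0.0, 1.0]]
scene 605.5328409379979 605.5328409379979 311.52882904801555 232.65920642580815
[[-0.3644, 0.9313, -0.0008, 0.2139], [0.5826, 0.2273, -0.7803, -0.2991], [-0.7265, -0.2848, -0.6254, 1.4456], [0.0, 0.0, 0.0, 1.0]]
{'time_s': 0.1, 'q': array([-1.37202204e+00,  2.87100291e-01,  1.57803311e+00,  2.50820372e-05,
        1.27863055e+00, -1.50017534e-01]), 'joint_vel': array([-0.00112313, -0.00013801, -0.00420781, -0.00024729, -0.00126232,
       -0.00082313]), 'tau': array([ 1.16849089e-03, -4.07289219e+01, -2.93700331e+01, -1.35238379e-04,
        3.41321356e-03,  7.37586845e-06]), 'tcp_pos': array([ 0.2306624 , -0.63412169,  0.40346827]), 'ee_rot': array([-3.09180319e+00, -5.44719986e-01,  4.54013240e-05]), 'force': array([ 0.37885323, -0.06649257, -0.47500692]), 'wrist_torque': array([-0.03857989,  0.01889541,  0.03177359]), 'gripper_force': 0.0, 'opening': 0.08552845249123803}
```

View pics/top0.png

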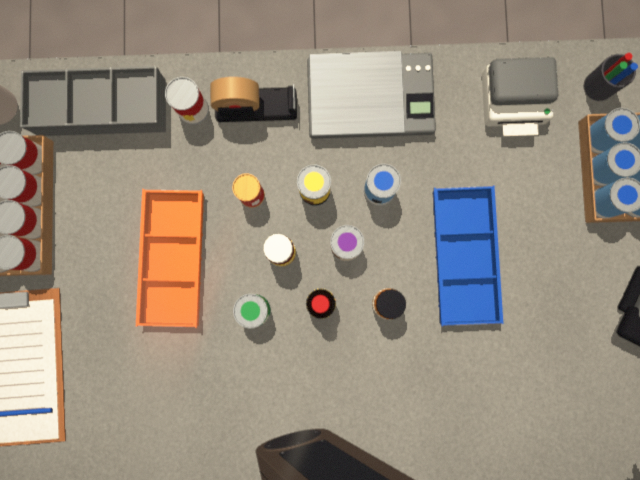

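View pics/scene0.png

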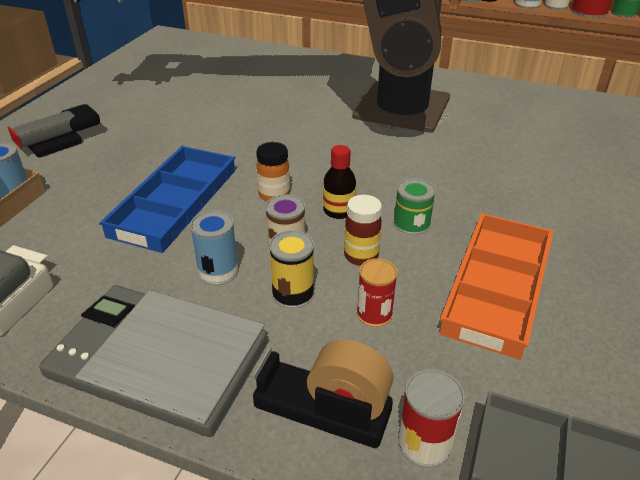

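```bash
cat > h.py <<'E'
import cv2,numpy as np
from plant import robot
H=dict(beans=.101,paste=.088,chilies=.076,soy=.130,mushrooms=.076,olives=.101,bacon=.108,honey=.100)
def ray(f,uv,z):
    M=np.array(f["world_to_cam"]);R,t=M[:3,:3],M[:3,3]
    d=R.T@np.array([(uv[0]-f["cx"])/f["fx"],(uv[1]-f["cy"])/f["fy"],1]);c=-R.T@t
    return (c+d*(z-c[2])/d[2])[:2]
def proj(f,p):
    M=np.array(f["world_to_cam"]);q=M[:3,:3]@p+M[:3,3]
    return f["fx"]*q[0]/q[2]+f["cx"],f["fy"]*q[1]/q[2]+f["cy"]
def blob(hsv,lo,hi,near,r=22):
    m=cv2.inRange(hsv,np.array(lo),np.array(hi)); w=np.zeros_like(m); cv2.circle(w,near,r,255,-1); m&=w
    n,l,s,c=cv2.connectedComponentsWithStats(m); i=1+np.argmax(s[1:,4]); return c[i],s[i]
def traymask(hsv,name):
    return cv2.inRange(hsv,*((np.array([5,150,90]),np.array([16,255,255])) if name=="chili" else (np.array([105,150,50]),np.array([122,255,255]))))
E
python3 - <<'E'
from h import *
f=robot.grab_frame("top");g=robot.grab_frame("scene");hsv=cv2.cvtColor(f["frame"],cv2.COLOR_RGB2HSV)
gi=cv2.cvtColor(g["frame"],cv2.COLOR_RGB2BGR);ti=cv2.cvtColor(f["frame"],cv2.COLOR_RGB2BGR)
S=dict(beans=([22,150,150],[33,255,255],(314,183),14),paste=([10,100,150],[25,255,255],(248,187),20),chilies=([45,120,60],[80,255,255],(251,310),14),
 soy=([0,150,150],[8,255,255],(320,303),16),mushrooms=([125,80,60],[155,255,255],(347,242),14),olives=([105,150,120],[120,255,255],(383,180),14),bacon=([0,0,200],[40,80,255],(279,249),20),honey=([0,0,0],[179,255,50],(390,304),20))
for k,(lo,hi,n,r) in S.items():
    c,s=blob(hsv,lo,hi,n,r);x=ray(f,c,H[k]);d=s[2]/f["fx"]*(1.15-H[k])
    print(k,np.round(c,1),s,np.round(x,4),"dia~",round(d,3))
    th=np.linspace(0,6.28,40);R=.0145 if k in() else {'paste':.027,'soy':.017,'bacon':.029,'honey':.03}.get(k,.033)
    for im,F in((gi,g),(ti,f)):
        for z in(0,H[k]): 
            P=np.array([proj(F,np.array([x[0]+R*np.cos(a),x[1]+R*np.sin(a),z])) for a in th]); cv2.polylines(im,[P.astype(int)],1,(255,0,255),1)
for k,roi in(("chili",(130,180,80,155)),("stirfry",(425,180,85,155))):
    m=traymask(hsv,k);w=np.zeros_like(m);a,b,c,d=roi;w[b:b+d,a:a+c]=255;m&=w
    cs,_=cv2.findContours(m,cv2.RETR_EXTERNAL,cv2.CHAIN_APPROX_NONE);C=max(cs,key=cv2.contourArea)[:,0]
    W=np.array([ray(f,p,.034) for p in C]).astype(np.float32)
    r=cv2.minAreaRect(W*1000);print(k,r);bp=cv2.boxPoints(r);print(np.round(bp))
    for q in bp/1000: 
        for im,F in((gi,g),(ti,f)): cv2.circle(im,tuple(int(v) for v in proj(F,np.array([*q,.034]))),3,(0,255,0),1)
cv2.imwrite("pics/ov.png",np.hstack([cv2.resize(ti[150:350,120:520],(800,400))]));cv2.imwrite("pics/ov2.png",gi)
E
```

```text
beans [313.7 181.2] [305 173  18  17 229] [6.759e-01 1.000e-04] dia~ 0.031
paste [245.9 186.9] [232 173  29  29 625] [0.6714 0.1322] dia~ 0.051
chilies [250.  310.6] [242 302  17  18 254] [0.4323 0.1301] dia~ 0.03
soy [319.9 303.4] [312 295  17  18 241] [ 0.4427 -0.0055] dia~ 0.029
mushrooms [346.9 241.5] [338 233  19  18 270] [ 0.5603 -0.0607] dia~ 0.034
olives [383.3 180.3] [375 172  18  18 246] [ 0.6734 -0.1332] dia~ 0.031
bacon [277.1 247.5] [263 234  29  29 649] [0.5498 0.0726] dia~ 0.05
honey [390.7 304.2] [377 291  28  27 594] [ 0.4372 -0.1381] dia~ 0.049
chili ((542.026611328125, 295.3771667480469), (126.22807312011719, 274.5778503417969), 87.12643432617188)
[[402. 239.]
 [676. 225.]
 [682. 352.]
 [408. 365.]]
stirfry ((529.5016479492188, -301.5021057128906), (272.79608154296875, 122.4534683227539), 0.567600429058075)
[[ 393. -242.]
 [ 394. -364.]
 [ 666. -361.]
 [ 665. -239.]]
```

View pics/ov.png

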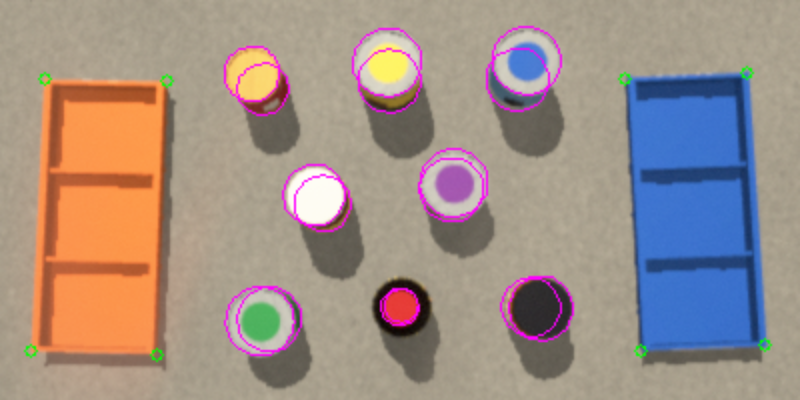

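View pics/ov2.png

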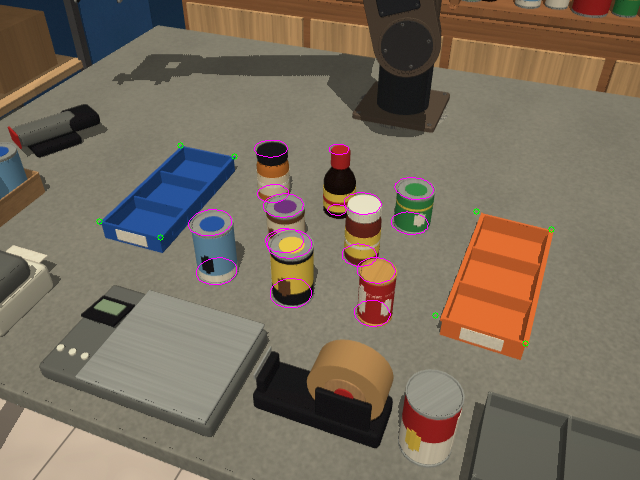

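apply_moves([
  [[0,0,0],[0,0,0.0436],-1],
  [[0,0,0],[0,0,0.0436],-1],
  [[0,0,0],[0,0,0.0436],-1],
  [[0,0,0],[0,0,0.0436],-1],
  [[0,0,0],[0,0,0],-1],
])

```text
time_s: 0.7
tcp_pos: [0.2307, -0.6343, 0.4043]
ee_rot: [-3.141, -0.0, 0.0]
force: [-0.6, -0.3, 0.1]
opening: 0.0856
gripper_force: 0.0
```

apply_moves([
  [[0.089,-0.1268,0],[0,0,0],-1],
  [[0.089,-0.1268,0],[0,0,0],-1],
  [[0.089,-0.1268,0],[0,0,0],-1],
  [[0.089,-0.1268,0],[0,0,0],-1],
  [[0.089,-0.1268,0],[0,0,0],-1],
  [[0.089,-0.1268,0],[0,0,0],-1],
  [[0.089,-0.1268,0],[0,0,0],-1],
  [[0.089,-0.1268,0],[0,0,0],-1],
  [[0.089,-0.1268,0],[0,0,0],-1],
  [[0.089,-0.1268,0],[0,0,0],-1],
  [[0.089,-0.1268,0],[0,0,0],-1],
  [[0.089,-0.1268,0],[0,0,0],-1],
  [[0.089,-0.1268,0],[0,0,0],-1],
  [[0.089,-0.1268,0],[0,0,0],-1],
  [[0.089,-0.1268,0],[0,0,0],-1],
  [[0.089,-0.1268,0],[0,0,0],-1],
  [[0.089,-0.1268,0],[0,0,0],-1],
  [[0.089,-0.1268,0],[0,0,0],-1],
  [[0.089,-0.1268,0],[0,0,0],-1],
  [[0.089,-0.1268,0],[0,0,0],-1],
])

```text
time_s: 2.7
tcp_pos: [0.6764, 0.0012, 0.4046]
ee_rot: [3.142, 0.004, -0.0]
force: [-0.9, -1.0, -0.2]
opening: 0.0857
gripper_force: 0.0
```

apply_moves([
  [[0,0,0.08],[0,0,0],-1],
  [[0,0,0.08],[0,0,0],-1],
  [[0,0,0.08],[0,0,0],-1],
  [[0,0,0.08],[0,0,0],-1],
  [[0,0,0.08],[0,0,0],-1],
  [[0,0,0.08],[0,0,0],-1],
  [[0,0,0.08],[0,0,0],-1],
  [[0,0,0.08],[0,0,0],-1],
  [[0,0,0.03],[0,0,0],-1],
  [[0,0,0.03],[0,0,0],-1],
  [[0,0,0.03],[0,0,0],-1],
  [[0,0,0],[0,0,0],-1],
  [[0,0,0],[0,0,0],1],
  [[0,0,0],[0,0,0],1],
  [[0,0,0],[0,0,0],1],
  [[0,0,0],[0,0,0],1],
  [[0,0,0],[0,0,0],1],
  [[0,0,0],[0,0,0],1],
])

```text
time_s: 4.5
tcp_pos: [0.6763, -0.0001, 0.2238]
ee_rot: [-3.141, -0.0, -0.004]
force: [0.1, 3.1, 5.0]
opening: 0.0649
gripper_force: 67.5
```

apply_moves([
  [[0,0,-0.04],[0,0,0],1],
  [[0,0,-0.08],[0,0,0],1],
  [[0,0,-0.1],[0,0,0],1],
  [[0,0,-0.1],[0,0,0],1],
  [[0,0,-0.1],[0,0,0],1],
  [[0,0,-0.1],[0,0,0],1],
  [[0,0,-0.08],[0,0,0],1],
  [[0,0,-0.04],[0,0,0],1],
  [[-0.01,-0.074,0],[0,0,0],1],
  [[-0.022,-0.148,0],[0,0,0],1],
  [[-0.022,-0.148,0],[0,0,0],1],
  [[-0.022,-0.148,0],[0,0,0],1],
  [[-0.022,-0.148,0],[0,0,0],1],
  [[-0.022,-0.148,0],[0,0,0],1],
  [[-0.022,-0.148,0],[0,0,0],1],
  [[-0.022,-0.148,0],[0,0,0],1],
  [[-0.01,-0.074,0],[0,0,0],1],
  [[0,0,0],[0,0,0],1],
  [[0,0,0],[0,0,0],1],
])

```text
time_s: 6.4
tcp_pos: [0.6317, 0.2959, 0.3804]
ee_rot: [3.14, 0.002, -0.004]
force: [0.1, -0.7, -3.3]
opening: 0.0652
gripper_force: 67.9
```

```bash
python3 - <<'E'
from h import *
print(robot.read_state()["tcp_pos"],robot.read_state()["force"])
f=robot.grab_frame("top");g=robot.grab_frame("scene")
o=np.hstack([cv2.resize(f["frame"][150:350,100:300],(400,400)),cv2.resize(g["frame"][100:400,300:600],(400,400))])
cv2.imwrite("pics/b1.png",o[...,::-1])
E
```

```text
[0.6317215  0.29592752 0.38040688] [ 0.05188903 -0.69052739 -3.27442285]
```

View pics/b1.png

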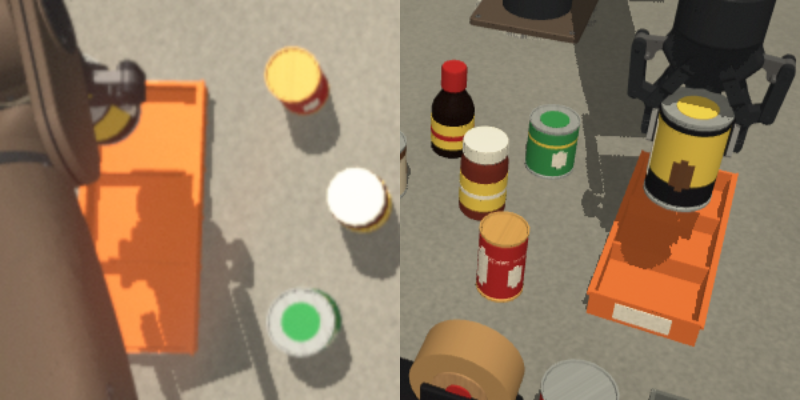

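apply_moves([
  [[0,0,0.04],[0,0,0],1],
  [[0,0,0.08],[0,0,0],1],
  [[0,0,0.08],[0,0,0],1],
  [[0,0,0.08],[0,0,0],1],
  [[0,0,0.08],[0,0,0],1],
  [[0,0,0.08],[0,0,0],1],
  [[0,0,0.06],[0,0,0],1],
  [[0,0,0.04],[0,0,0],1],
  [[0,0,0.03],[0,0,0],1],
  [[0,0,0.01],[0,0,0],1],
  [[0,0,0.01],[0,0,0],1],
  [[0,0,0],[0,0,0],1],
  [[0,0,0],[0,0,0],1],
])

```text
time_s: 7.8
tcp_pos: [0.6325, 0.2958, 0.2356]
ee_rot: [-3.141, -0.0, -0.002]
force: [-0.4, 0.6, -4.3]
opening: 0.065
gripper_force: 67.9
```

apply_moves([
  [[0,0,0.004],[0,0,0],1],
  [[0,0,0.004],[0,0,0],1],
  [[0,0,0.004],[0,0,0],1],
  [[0,0,0],[0,0,0],1],
  [[0,0,0],[0,0,0],1],
])

```text
time_s: 8.3
tcp_pos: [0.6322, 0.2957, 0.2316]
ee_rot: [3.142, -0.0, -0.0]
force: [0.2, -1.2, -4.0]
opening: 0.0645
gripper_force: 67.9
```

apply_moves([
  [[0,0,0.004],[0,0,0],1],
  [[0,0,0.004],[0,0,0],1],
  [[0,0,0.004],[0,0,0],1],
  [[0,0,0.002],[0,0,0],1],
  [[0,0,0],[0,0,0],1],
  [[0,0,0],[0,0,0],1],
])

```text
time_s: 8.9
tcp_pos: [0.6322, 0.2957, 0.2282]
ee_rot: [3.142, -0.0, -0.0]
force: [-0.2, -0.2, -3.8]
opening: 0.0649
gripper_force: 67.9
```

apply_moves([
  [[0,0,0.002],[0,0,0],1],
  [[0,0,0.002],[0,0,0],1],
  [[0,0,0],[0,0,0],1],
  [[0,0,0],[0,0,0],1],
])

```text
time_s: 9.3
tcp_pos: [0.6323, 0.2957, 0.2278]
ee_rot: [-3.142, 0.0, -0.001]
force: [-2.0, -0.4, -1.1]
opening: 0.0651
gripper_force: 67.8
```

apply_moves([
  [[0,0,0.002],[0,0,0],1],
  [[0,0,0],[0,0,0],1],
  [[0,0,0],[0,0,0],-0.7],
  [[0,0,0],[0,0,0],-0.7],
  [[0,0,0],[0,0,0],-1],
  [[0,0,0],[0,0,0],-1],
  [[0,0,0],[0,0,0],-1],
  [[0,0,-0.04],[0,0,0],-1],
  [[0,0,-0.08],[0,0,0],-1],
  [[0,0,-0.1],[0,0,0],-1],
  [[0,0,-0.1],[0,0,0],-1],
  [[0,0,-0.1],[0,0,0],-1],
  [[0,0,-0.08],[0,0,0],-1],
  [[0.02,0.084,0],[0,0,0],-1],
  [[0.04,0.16,0],[0,0,0],-1],
  [[0.04,0.16,0],[0,0,0],-1],
  [[0.04,0.16,0],[0,0,0],-1],
  [[0.016,0.09,0],[0,0,0],-1],
  [[0,0,0],[0,0,0],-1],
  [[0,0,0],[0,0,0],-1],
])

```text
time_s: 11.3
tcp_pos: [0.6713, 0.1319, 0.3524]
ee_rot: [-3.141, 0.002, -0.001]
force: [0.3, -1.0, 0.1]
opening: 0.0855
gripper_force: 0.0
```

```bash
python3 - <<'E'
from h import *
f=robot.grab_frame("top");g=robot.grab_frame("scene")
o=np.hstack([cv2.resize(f["frame"][150:350,100:300],(400,400)),cv2.resize(g["frame"][100:400,300:600],(400,400))])
cv2.imwrite("pics/b2.png",o[...,::-1])
E
```

```text
(no output)
```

View pics/b2.png

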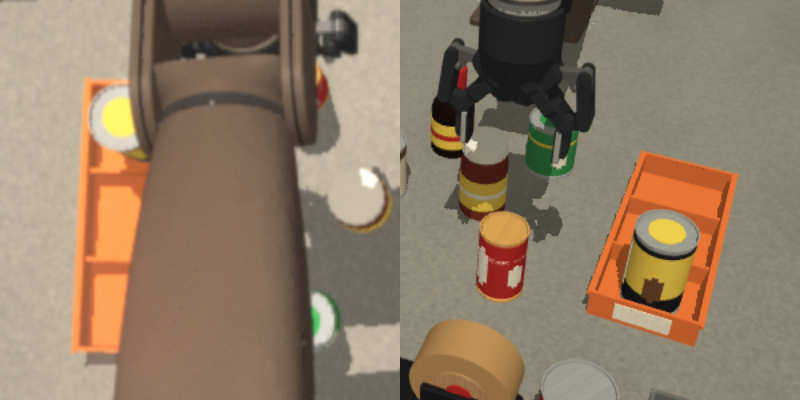

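apply_moves([
  [[0,0,0.04],[0,0,0],-1],
  [[0,0,0.08],[0,0,0],-1],
  [[0,0,0.08],[0,0,0],-1],
  [[0,0,0.08],[0,0,0],-1],
  [[0,0,0.08],[0,0,0],-1],
  [[0,0,0.08],[0,0,0],-1],
  [[0,0,0.06],[0,0,0],-1],
  [[0,0,0.03],[0,0,0],-1],
  [[0,0,0.02],[0,0,0],-1],
  [[0,0,0],[0,0,0],-1],
  [[0,0,0],[0,0,0],-1],
  [[0,0,0],[0,0,0],1],
  [[0,0,0],[0,0,0],1],
  [[0,0,0],[0,0,0],1],
  [[0,0,0],[0,0,0],1],
  [[0,0,0],[0,0,0],1],
  [[0,0,0],[0,0,0],1],
  [[0,0,0],[0,0,0],1],
])

```text
time_s: 13.2
tcp_pos: [0.6717, 0.1323, 0.2155]
ee_rot: [-3.141, 0.0, -0.003]
force: [-1.1, 0.7, 5.7]
opening: 0.0525
gripper_force: 63.3
```

apply_moves([
  [[0,0,-0.04],[0,0,0],1],
  [[0,0,-0.08],[0,0,0],1],
  [[0,0,-0.1],[0,0,0],1],
  [[0,0,-0.1],[0,0,0],1],
  [[0,0,-0.1],[0,0,0],1],
  [[0,0,-0.1],[0,0,0],1],
  [[0,0,-0.08],[0,0,0],1],
  [[0,0,-0.04],[0,0,0],1],
  [[-0.052,-0.067,0],[0,0,0],1],
  [[-0.104,-0.134,0],[0,0,0],1],
  [[-0.104,-0.134,0],[0,0,0],1],
  [[-0.104,-0.134,0],[0,0,0],1],
  [[-0.104,-0.134,0],[0,0,0],1],
  [[-0.052,-0.067,0],[0,0,0],1],
  [[0,0,0],[0,0,0],1],
  [[0,0,0],[0,0,0],1],
  [[0,0,0],[0,0,0],1],
])

```text
time_s: 14.9
tcp_pos: [0.5414, 0.2991, 0.3733]
ee_rot: [3.141, -0.001, -0.002]
force: [0.4, -0.3, -2.0]
opening: 0.053
gripper_force: 63.2
```

```bash
python3 - <<'E'
from h import *
f=robot.grab_frame("top");g=robot.grab_frame("scene")
o=np.hstack([cv2.resize(f["frame"][150:350,100:300],(400,400)),cv2.resize(g["frame"][100:400,300:600],(400,400))])
cv2.imwrite("pics/b3.png",o[...,::-1])
E
```

```text
(no output)
```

View pics/b3.png

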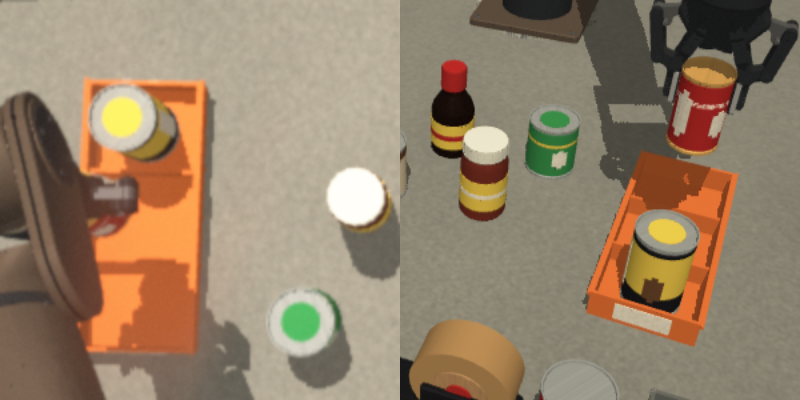

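apply_moves([
  [[0,0,0.04],[0,0,0],1],
  [[0,0,0.1],[0,0,0],1],
  [[0,0,0.1],[0,0,0],1],
  [[0,0,0.1],[0,0,0],1],
  [[0,0,0.1],[0,0,0],1],
  [[0,0,0.08],[0,0,0],1],
  [[0,0,0.04],[0,0,0],1],
  [[0,0,0.03],[0,0,0],1],
  [[0,0,0.01],[0,0,0],1],
  [[0,0,0.004],[0,0,0],1],
  [[0,0,0.004],[0,0,0],1],
  [[0,0,0],[0,0,0],1],
  [[0,0,0],[0,0,0],1],
  [[0,0,0],[0,0,0],1],
])

```text
time_s: 16.4
tcp_pos: [0.5413, 0.2998, 0.2227]
ee_rot: [-3.141, -0.0, -0.001]
force: [0.4, -0.5, -1.9]
opening: 0.0528
gripper_force: 63.2
```

apply_moves([
  [[0,0,0.004],[0,0,0],1],
  [[0,0,0.004],[0,0,0],1],
  [[0,0,0.002],[0,0,0],1],
  [[0,0,0],[0,0,0],1],
  [[0,0,0],[0,0,0],1],
])

```text
time_s: 16.9
tcp_pos: [0.5412, 0.2997, 0.2196]
ee_rot: [3.142, 0.0, -0.0]
force: [0.7, 0.6, -2.5]
opening: 0.0529
gripper_force: 63.2
```

apply_moves([
  [[0,0,0.002],[0,0,0],1],
  [[0,0,0],[0,0,0],1],
  [[0,0,0],[0,0,0],1],
])

```text
time_s: 17.2
tcp_pos: [0.5413, 0.2997, 0.2195]
ee_rot: [3.142, 0.0, 0.0]
force: [-0.7, -1.2, 0.9]
opening: 0.053
gripper_force: 63.2
```

apply_moves([
  [[0,0,0],[0,0,0],-0.5],
  [[0,0,0],[0,0,0],-0.7],
  [[0,0,0],[0,0,0],-1],
  [[0,0,0],[0,0,0],-1],
  [[0,0,0],[0,0,0],-1],
  [[0,0,-0.04],[0,0,0],-1],
  [[0,0,-0.08],[0,0,0],-1],
  [[0,0,-0.1],[0,0,0],-1],
  [[0,0,-0.1],[0,0,0],-1],
  [[0,0,-0.1],[0,0,0],-1],
  [[0,0,-0.08],[0,0,0],-1],
  [[-0.0436,0.0679,0],[0,0,0],-1],
  [[-0.0872,0.1358,0],[0,0,0],-1],
  [[-0.0872,0.1358,0],[0,0,0],-1],
  [[-0.0872,0.1358,0],[0,0,0],-1],
  [[-0.0872,0.1358,0],[0,0,0],-1],
  [[-0.0436,0.0679,0],[0,0,0],-1],
  [[0,0,0],[0,0,0],-1],
  [[0,0,0],[0,0,0],-1],
])

```text
time_s: 19.1
tcp_pos: [0.4324, 0.1299, 0.3452]
ee_rot: [-3.141, 0.002, -0.003]
force: [-0.7, 0.1, -0.7]
opening: 0.0856
gripper_force: 0.0
```

```bash
python3 - <<'E'
from h import *
g=robot.grab_frame("scene")
cv2.imwrite("pics/b4.png",cv2.resize(g["frame"][100:400,250:600],(583,500))[...,::-1])
E
```

```text
(no output)
```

View pics/b4.png

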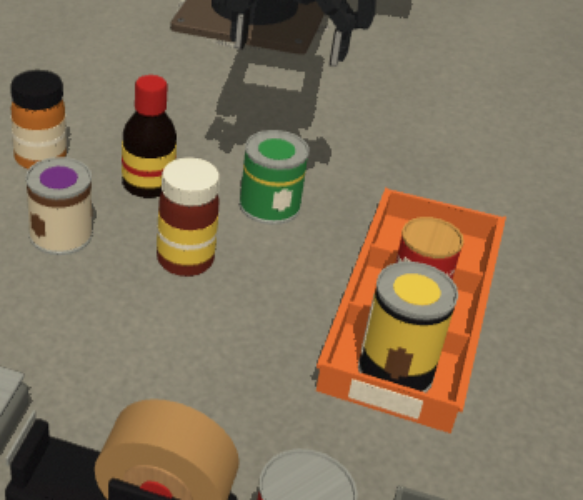

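apply_moves([
  [[0,0,0.04],[0,0,0],-1],
  [[0,0,0.08],[0,0,0],-1],
  [[0,0,0.08],[0,0,0],-1],
  [[0,0,0.08],[0,0,0],-1],
  [[0,0,0.08],[0,0,0],-1],
  [[0,0,0.08],[0,0,0],-1],
  [[0,0,0.06],[0,0,0],-1],
  [[0,0,0.03],[0,0,0],-1],
  [[0,0,0.019],[0,0,0],-1],
  [[0,0,0],[0,0,0],-1],
  [[0,0,0],[0,0,0],-1],
  [[0,0,0],[0,0,0],1],
  [[0,0,0],[0,0,0],1],
  [[0,0,0],[0,0,0],1],
  [[0,0,0],[0,0,0],1],
  [[0,0,0],[0,0,0],1],
  [[0,0,0],[0,0,0],1],
])

```text
time_s: 20.85
tcp_pos: [0.433, 0.13, 0.2083]
ee_rot: [-3.141, 0.0, -0.004]
force: [0.6, 1.1, 5.9]
opening: 0.065
gripper_force: 66.5
```

apply_moves([
  [[0,0,-0.04],[0,0,0],1],
  [[0,0,-0.08],[0,0,0],1],
  [[0,0,-0.1],[0,0,0],1],
  [[0,0,-0.1],[0,0,0],1],
  [[0,0,-0.1],[0,0,0],1],
  [[0,0,-0.08],[0,0,0],1],
  [[0,0,-0.04],[0,0,0],1],
  [[0.0076,-0.0698,0],[0,0,0],1],
  [[0.0152,-0.1396,0],[0,0,0],1],
  [[0.0152,-0.1396,0],[0,0,0],1],
  [[0.0152,-0.1396,0],[0,0,0],1],
  [[0.0152,-0.1396,0],[0,0,0],1],
  [[0.0076,-0.0698,0],[0,0,0],1],
  [[0,0,0],[0,0,0],1],
  [[0,0,0],[0,0,0],1],
  [[0,0,0],[0,0,0],1],
])

```text
time_s: 22.45
tcp_pos: [0.4511, 0.3034, 0.3414]
ee_rot: [3.141, -0.001, -0.002]
force: [-0.3, -0.4, -1.7]
opening: 0.0646
gripper_force: 67.3
```

apply_moves([
  [[0,0,0.04],[0,0,0],1],
  [[0,0,0.1],[0,0,0],1],
  [[0,0,0.1],[0,0,0],1],
  [[0,0,0.1],[0,0,0],1],
  [[0,0,0.08],[0,0,0],1],
  [[0,0,0.04],[0,0,0],1],
  [[0,0,0.03],[0,0,0],1],
  [[0,0,0.01],[0,0,0],1],
  [[0,0,0.004],[0,0,0],1],
  [[0,0,0],[0,0,0],1],
  [[0,0,0],[0,0,0],1],
  [[0,0,0],[0,0,0],1],
])

```text
time_s: 23.65
tcp_pos: [0.4514, 0.3046, 0.2167]
ee_rot: [-3.141, -0.0, -0.002]
force: [-0.2, 1.2, -3.7]
opening: 0.065
gripper_force: 67.3
```

apply_moves([
  [[0,0,0.004],[0,0,0],1],
  [[0,0,0.004],[0,0,0],1],
  [[0,0,0.004],[0,0,0],1],
  [[0,0,0.002],[0,0,0],1],
  [[0,0,0.002],[0,0,0],1],
  [[0,0,0],[0,0,0],1],
  [[0,0,0],[0,0,0],1],
])

```text
time_s: 24.35
tcp_pos: [0.4512, 0.3044, 0.2124]
ee_rot: [3.141, 0.0, -0.001]
force: [-2.4, -0.8, 3.8]
opening: 0.0646
gripper_force: 67.1
```

apply_moves([
  [[0,0,0.002],[0,0,0],1],
  [[0,0,0],[0,0,0],1],
  [[0,0,0],[0,0,0],1],
])

```text
time_s: 24.65
tcp_pos: [0.4513, 0.3045, 0.2124]
ee_rot: [3.141, 0.0, -0.001]
force: [-4.0, -3.3, 6.7]
opening: 0.0647
gripper_force: 67.5
```

apply_moves([
  [[0,0,0],[0,0,0],-0.7],
  [[0,0,0],[0,0,0],-0.7],
  [[0,0,0],[0,0,0],-1],
  [[0,0,0],[0,0,0],-1],
  [[0,0,0],[0,0,0],-1],
  [[0,0,-0.04],[0,0,0],-1],
  [[0,0,-0.08],[0,0,0],-1],
  [[0,0,-0.1],[0,0,0],-1],
  [[0,0,-0.1],[0,0,0],-1],
  [[0,0,-0.1],[0,0,0],-1],
  [[0,0,-0.1],[0,0,0],-1],
  [[0,0,-0.1],[0,0,0],-1],
  [[0,0,-0.06],[0,0,0],-1],
])

```text
time_s: 25.95
tcp_pos: [0.4514, 0.3046, 0.3847]
ee_rot: [-3.14, -0.0, -0.006]
force: [-0.2, 0.3, -0.3]
opening: 0.0856
gripper_force: 0.0
```

apply_moves([
  [[-0.002,0.0775,0],[0,0,0],-1],
  [[-0.0043,0.155,0],[0,0,0],-1],
  [[-0.0043,0.155,0],[0,0,0],-1],
  [[-0.0043,0.155,0],[0,0,0],-1],
  [[-0.0043,0.155,0],[0,0,0],-1],
  [[-0.0043,0.155,0],[0,0,0],-1],
  [[-0.0043,0.155,0],[0,0,0],-1],
  [[-0.0043,0.155,0],[0,0,0],-1],
  [[-0.002,0.0775,0],[0,0,0],-1],
  [[0,0,0],[0,0,0],-1],
  [[0,0,0],[0,0,0],-1],
])

```text
time_s: 27.05
tcp_pos: [0.4426, -0.0057, 0.3815]
ee_rot: [-3.141, 0.002, 0.0]
force: [0.1, -0.1, 0.8]
opening: 0.0856
gripper_force: 0.0
```

```bash
python3 - <<'E'
from h import *
f=robot.grab_frame("top");g=robot.grab_frame("scene")
o=np.hstack([cv2.resize(f["frame"][150:350,120:320],(400,400)),cv2.resize(g["frame"][80:380,270:570],(400,400))])
cv2.imwrite("pics/b5.png",o[...,::-1])
E
```

```text
(no output)
```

View pics/b5.png

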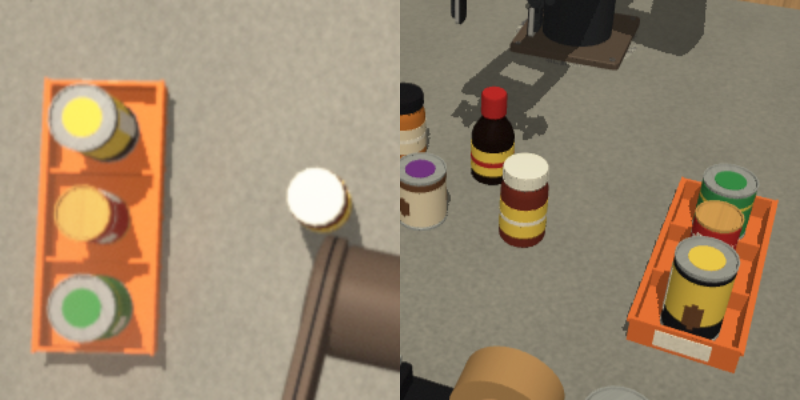

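apply_moves([
  [[0,0,0.04],[0,0,0],-1],
  [[0,0,0.08],[0,0,0],-1],
  [[0,0,0.08],[0,0,0],-1],
  [[0,0,0.08],[0,0,0],-1],
  [[0,0,0.08],[0,0,0],-1],
  [[0,0,0.06],[0,0,0],-1],
  [[0,0,0.03],[0,0,0],-1],
  [[0,0,0],[0,0,0],-1],
  [[0,0,0],[0,0,0],-1],
  [[0,0,0],[0,0,0],0.0],
  [[0,0,0],[0,0,0],0.0],
  [[0,0,0],[0,0,0],0.0],
  [[0,0,0],[0,0,0],1],
  [[0,0,0],[0,0,0],1],
  [[0,0,0],[0,0,0],1],
  [[0,0,0],[0,0,0],1],
  [[0,0,0],[0,0,0],1],
])

```text
time_s: 28.85
tcp_pos: [0.443, -0.0055, 0.2696]
ee_rot: [-3.141, 0.0, -0.002]
force: [-1.0, 2.8, 6.1]
opening: 0.0327
gripper_force: 59.3
```

apply_moves([
  [[0,0,-0.03],[0,0,0],1],
  [[0,0,-0.06],[0,0,0],1],
  [[0,0,-0.09],[0,0,0],1],
  [[0,0,-0.09],[0,0,0],1],
  [[0,0,-0.09],[0,0,0],1],
  [[0,0,-0.09],[0,0,0],1],
  [[0,0,-0.06],[0,0,0],1],
  [[0,0,-0.03],[0,0,0],1],
  [[0,0,0],[0,0,0],1],
])

```text
time_s: 29.75
tcp_pos: [0.4426, -0.0057, 0.4042]
ee_rot: [3.141, -0.0, 0.001]
force: [-0.2, -0.3, -3.5]
opening: 0.0325
gripper_force: 59.8
```

apply_moves([
  [[0,0.04,0],[0,0,0],1],
  [[0,0.08,0],[0,0,0],1],
  [[0,0.12,0],[0,0,0],1],
  [[-0.002,0.12,0],[0,0,0],1],
  [[-0.002,0.12,0],[0,0,0],1],
  [[-0.002,0.12,0],[0,0,0],1],
  [[-0.002,0.12,0],[0,0,0],1],
  [[-0.002,0.12,0],[0,0,0],1],
  [[-0.002,0.12,0],[0,0,0],1],
  [[-0.002,0.12,0],[0,0,0],1],
  [[0,0.08,0],[0,0,0],1],
  [[0,0.038,0],[0,0,0],1],
  [[0,0,0],[0,0,0],1],
  [[0,0,0],[0,0,0],1],
])

```text
time_s: 31.15
tcp_pos: [0.4392, -0.3045, 0.4034]
ee_rot: [-3.14, -0.0, 0.001]
force: [-0.6, 0.4, -3.1]
opening: 0.0326
gripper_force: 60.2
```

```bash
python3 - <<'E'
from h import *
f=robot.grab_frame("top");g=robot.grab_frame("scene")
o=np.hstack([cv2.resize(f["frame"][150:350,320:520],(400,400)),cv2.resize(g["frame"][20:320,80:380],(400,400))])
cv2.imwrite("pics/b6.png",o[...,::-1])
E
```

```text
(no output)
```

View pics/b6.png

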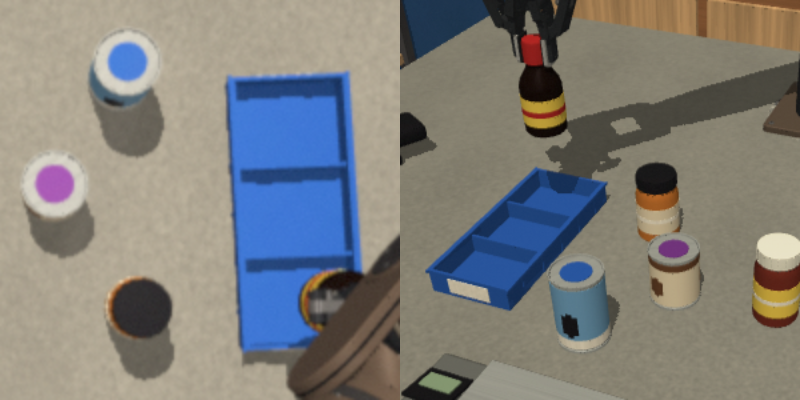

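apply_moves([
  [[0,0,0.04],[0,0,0],1],
  [[0,0,0.1],[0,0,0],1],
  [[0,0,0.1],[0,0,0],1],
  [[0,0,0.1],[0,0,0],1],
  [[0,0,0.08],[0,0,0],1],
  [[0,0,0.04],[0,0,0],1],
  [[0,0,0.03],[0,0,0],1],
  [[0,0,0.01],[0,0,0],1],
  [[0,0,0.004],[0,0,0],1],
  [[0,0,0.004],[0,0,0],1],
  [[0,0,0],[0,0,0],1],
  [[0,0,0],[0,0,0],1],
  [[0,0,0],[0,0,0],1],
])

```text
time_s: 32.55
tcp_pos: [0.4392, -0.3052, 0.2774]
ee_rot: [3.141, -0.0, 0.001]
force: [0.5, -0.2, -3.1]
opening: 0.0326
gripper_force: 60.2
```

apply_moves([
  [[0,0,0.004],[0,0,0],1],
  [[0,0,0.002],[0,0,0],1],
  [[0,0,0],[0,0,0],1],
  [[0,0,0],[0,0,0],1],
])

```text
time_s: 32.95
tcp_pos: [0.4392, -0.3051, 0.2754]
ee_rot: [-3.141, -0.0, 0.0]
force: [0.0, 0.2, -3.9]
opening: 0.0327
gripper_force: 60.2
```

apply_moves([
  [[0,0,0.004],[0,0,0],1],
  [[0,0,0.002],[0,0,0],1],
  [[0,0,0.002],[0,0,0],1],
  [[0,0,0],[0,0,0],1],
  [[0,0,0],[0,0,0],1],
])

```text
time_s: 33.45
tcp_pos: [0.4393, -0.3051, 0.2737]
ee_rot: [-3.142, 0.0, -0.0]
force: [0.1, 0.3, -1.1]
opening: 0.0324
gripper_force: 60.3
```

apply_moves([
  [[0,0,0.002],[0,0,0],1],
  [[0,0,0],[0,0,0],1],
  [[0,0,0],[0,0,0],0],
  [[0,0,0],[0,0,0],-0.5],
  [[0,0,0],[0,0,0],-1],
  [[0,0,0],[0,0,0],-1],
  [[0,0,0],[0,0,0],-1],
  [[0,0,0],[0,0,0],-1],
  [[0,0,-0.04],[0,0,0],-1],
  [[0,0,-0.08],[0,0,0],-1],
  [[0,0,-0.1],[0,0,0],-1],
  [[0,0,-0.1],[0,0,0],-1],
  [[0,0,-0.08],[0,0,0],-1],
  [[0,0,-0.06],[0,0,0],-1],
])

```text
time_s: 34.85
tcp_pos: [0.4393, -0.3052, 0.3906]
ee_rot: [3.139, 0.0, 0.003]
force: [0.2, -0.2, 0.3]
opening: 0.0854
gripper_force: 0.0
```

apply_moves([
  [[0.0346,-0.0699,0],[0,0,0],-1],
  [[0.0692,-0.1397,0],[0,0,0],-1],
  [[0.0692,-0.1397,0],[0,0,0],-1],
  [[0.0692,-0.1397,0],[0,0,0],-1],
  [[0.0692,-0.1397,0],[0,0,0],-1],
  [[0.0692,-0.1397,0],[0,0,0],-1],
  [[0.0692,-0.1397,0],[0,0,0],-1],
  [[0.0346,-0.0699,0],[0,0,0],-1],
  [[0,0,0],[0,0,0],-1],
  [[0,0,0],[0,0,0],-1],
])

```text
time_s: 35.85
tcp_pos: [0.5602, -0.0605, 0.3879]
ee_rot: [3.141, 0.002, -0.001]
force: [0.2, -0.3, 0.3]
opening: 0.0855
gripper_force: 0.0
```

```bash
python3 - <<'E'
from h import *
f=robot.grab_frame("top");g=robot.grab_frame("scene")
o=np.hstack([cv2.resize(f["frame"][150:350,320:520],(400,400)),cv2.resize(g["frame"][20:320,80:380],(400,400))])
cv2.imwrite("pics/b7.png",o[...,::-1])
E
```

```text
(no output)
```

View pics/b7.png

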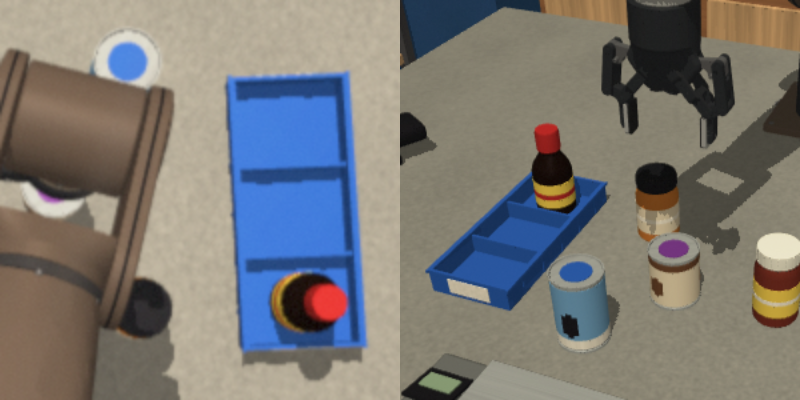

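apply_moves([
  [[0,0,0.04],[0,0,0],-1],
  [[0,0,0.1],[0,0,0],-1],
  [[0,0,0.1],[0,0,0],-1],
  [[0,0,0.1],[0,0,0],-1],
  [[0,0,0.1],[0,0,0],-1],
  [[0,0,0.1],[0,0,0],-1],
  [[0,0,0.08],[0,0,0],-1],
  [[0,0,0.06],[0,0,0],-1],
  [[0,0,0.03],[0,0,0],-1],
  [[0,0,0.01],[0,0,0],-1],
  [[0,0,0],[0,0,0],-1],
  [[0,0,0],[0,0,0],-1],
  [[0,0,0],[0,0,0],1],
  [[0,0,0],[0,0,0],1],
  [[0,0,0],[0,0,0],1],
  [[0,0,0],[0,0,0],1],
  [[0,0,0],[0,0,0],1],
  [[0,0,0],[0,0,0],1],
])

```text
time_s: 37.75
tcp_pos: [0.561, -0.0606, 0.2094]
ee_rot: [-3.142, 0.0, -0.004]
force: [-1.1, 2.0, 6.5]
opening: 0.0646
gripper_force: 67.1
```

apply_moves([
  [[0,0,-0.04],[0,0,0],1],
  [[0,0,-0.08],[0,0,0],1],
  [[0,0,-0.1],[0,0,0],1],
  [[0,0,-0.1],[0,0,0],1],
  [[0,0,-0.1],[0,0,0],1],
  [[0,0,-0.1],[0,0,0],1],
  [[0,0,-0.08],[0,0,0],1],
  [[0,0,-0.04],[0,0,0],1],
  [[0.0167,0.0693,0],[0,0,0],1],
  [[0.0334,0.1386,0],[0,0,0],1],
  [[0.0334,0.1386,0],[0,0,0],1],
  [[0.0334,0.1386,0],[0,0,0],1],
  [[0.0334,0.1386,0],[0,0,0],1],
  [[0.0334,0.1386,0],[0,0,0],1],
  [[0.0334,0.1386,0],[0,0,0],1],
  [[0.0167,0.0693,0],[0,0,0],1],
  [[0,0,0],[0,0,0],1],
  [[0,0,0],[0,0,0],1],
  [[0,0,0],[0,0,0],1],
])

```text
time_s: 39.65
tcp_pos: [0.6184, -0.3026, 0.3665]
ee_rot: [-3.14, -0.001, 0.003]
force: [0.1, -0.3, -2.4]
opening: 0.0648
gripper_force: 67.4
```

apply_moves([
  [[0,0,0.04],[0,0,0],1],
  [[0,0,0.1],[0,0,0],1],
  [[0,0,0.1],[0,0,0],1],
  [[0,0,0.1],[0,0,0],1],
  [[0,0,0.1],[0,0,0],1],
  [[0,0,0.08],[0,0,0],1],
  [[0,0,0.04],[0,0,0],1],
  [[0,0,0.03],[0,0,0],1],
  [[0,0,0.01],[0,0,0],1],
  [[0,0,0],[0,0,0],1],
  [[0,0,0],[0,0,0],1],
  [[0,0,0],[0,0,0],1],
])

```text
time_s: 40.85
tcp_pos: [0.6191, -0.3034, 0.2193]
ee_rot: [3.14, -0.0, 0.003]
force: [0.3, -0.4, -1.7]
opening: 0.0648
gripper_force: 67.4
```

apply_moves([
  [[0,0,0.008],[0,0,0],1],
  [[0,0,0.006],[0,0,0],1],
  [[0,0,0.004],[0,0,0],1],
  [[0,0,0],[0,0,0],1],
  [[0,0,0],[0,0,0],1],
])

```text
time_s: 41.35
tcp_pos: [0.6188, -0.3032, 0.2136]
ee_rot: [-3.142, -0.0, 0.0]
force: [-0.7, -0.1, -1.9]
opening: 0.0652
gripper_force: 67.5
```

apply_moves([
  [[0,0,0.002],[0,0,0],1],
  [[0,0,0.002],[0,0,0],1],
  [[0,0,0],[0,0,0],1],
  [[0,0,0],[0,0,0],1],
])

```text
time_s: 41.75
tcp_pos: [0.6188, -0.3032, 0.2135]
ee_rot: [-3.142, -0.0, 0.0]
force: [-5.0, 1.7, 6.2]
opening: 0.0643
gripper_force: 67.5
```

Contact made; release, rise, and retreat upward.

apply_moves([
  [[0,0,0],[0,0,0],-0.7],
  [[0,0,0],[0,0,0],-0.7],
  [[0,0,0],[0,0,0],-1],
  [[0,0,0],[0,0,0],-1],
  [[0,0,0],[0,0,0],-1],
  [[0,0,-0.04],[0,0,0],-1],
  [[0,0,-0.08],[0,0,0],-1],
  [[0,0,-0.1],[0,0,0],-1],
  [[0,0,-0.1],[0,0,0],-1],
  [[0,0,-0.1],[0,0,0],-1],
  [[0,0,-0.1],[0,0,0],-1],
  [[0,0,-0.1],[0,0,0],-1],
  [[0,0,-0.06],[0,0,0],-1],
  [[-0.1,0.15,0],[0,0,0],-1],
  [[-0.1,0.15,0],[0,0,0],-1],
  [[-0.1,0.15,0],[0,0,0],-1],
  [[-0.1,0.15,0],[0,0,0],-1],
  [[-0.1,0.15,0],[0,0,0],-1],
  [[-0.1,0.15,0],[0,0,0],-1],
  [[0,0,0],[0,0,0],-1],
])

```text
time_s: 43.75
tcp_pos: [0.465, -0.5324, 0.3823]
ee_rot: [3.14, -0.01, -0.002]
force: [-0.1, -0.1, 0.5]
opening: 0.0854
gripper_force: 0.0
```

```bash
python3 - <<'E'
from h import *
f=robot.grab_frame("top");g=robot.grab_frame("scene")
o=np.hstack([cv2.resize(f["frame"][150:350,120:520],(450,225)),g["frame"][130:355,80:400]])
o=np.vstack([cv2.resize(f["frame"][150:350,120:520],(600,300)),cv2.resize(g["frame"][120:360,90:570],(600,300))])
cv2.imwrite("pics/end.png",o[...,::-1])
E
```

```text
(no output)
```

View pics/end.png

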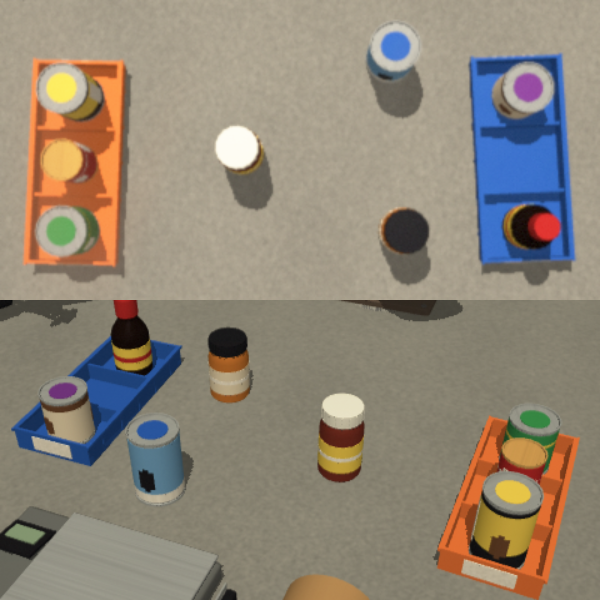

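All five items stand upright in their own compartments. The olives, bacon bits and honey have not moved, and the arm is clear.

```bash
python3 -c "
from plant import robot
print(robot.close_job())"
```

```text
the job is handed in; nothing more can be done
None
```

The job is handed in: beans, tomato paste and green chilies stand upright in the orange tray, soy sauce and mushrooms in the blue tray, each in its own compartment, with the olives, bacon bits and honey left where they were.

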